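Switch on the round robot's charging dock

TASK

The round black robot with the blue sensor eyes has to be charged. On the dock it stands on, flip the red-capped toggle switch over its centre so that it snaps to the green-dot side (on). Leave the other dock, with the white car, switched off, and do not shove or tip the round robot on its pad.

Things in the scene. Friction and masses are not known exactly. Their poses are not given: they have to be found in the camera images.
- round_dock: round robot's dock, left or right, yawed up to 30 deg: grey plate 160 x 230 x 20 mm (x, y, z), screwed down. Origin: centre of its underside, on the table. White console 110 x 70 mm centred at y = -75 mm, flat top 50 mm above the table; on it a green dot (on) 43 mm to +x of the switch, a black dot (off) 43 mm to -x. Robot pad at y = +45 mm. The white car's dock is alike
- round_bat (a joint): its bat, red cap, 44 mm long, 7-13 mm thick, swings in the dock's x-z plane about x = 0, y = -75, z = 52 mm. 0 rad = off, leaning 0.5 rad to the dock's -x (tip 21 mm to -x, 91 mm above the table); 0.5 upright; 1.0 on, leaning to +x. An over-centre spring holds it at either end: 4 to 5 N half-way up the bat starts it, less towards the centre; past that it snaps over by itself and stays
- car_bat (a joint): the same bat on the white two-wheeled car's dock: starts at 0 (off) and is to stay there
- round_robot: round black two-deck robot, 130 mm across, 84 mm high, loose on its dock's pad, with a blue sensor block with two silver eyes on the upper deck. Origin: centre of its underside; z up

How it is judged:
At the end, for the whole second after the job is handed in: The round robot's dock is on (its bat past 0.85 rad, snapped to the green-dot side), the white car's dock is off (its bat below 0.15 rad), and the round robot stands upright (within 0.2 rad) within 30 mm of where it stood (value of joint round_bat above 0.85 rad and value of joint car_bat below 0.15 rad and distance of round_robot from where it was at the start of the episode below 0.03 m and angle between round_robot's own z axis and vertical below 0.2 rad); the robot touches nothing.
It fails at once if the white car's switch is pushed towards on (its bat past 0.3 rad) (value of joint car_bat above 0.3 rad).
It fails at once if the round robot is shoved over 30 mm or tipped over 0.3 rad (distance of round_robot from where it was at the start of the episode above 0.03 m or angle between round_robot's own z axis and vertical above 0.3 rad).
It also fails if it takes over 29 s, if anything falls off the work surface, if the arm or the gripper's body presses on something with over 40 N, if the wrist force passes 120 N, or if a joint passes its speed limit or range.

ROBOT

A 6-joint arm with a two-finger parallel gripper is mounted at the origin on the work surface. World frame = base frame: x ahead of the robot, y to its left, z up, the work surface at z = 0. Lengths are in m, angles in rad, forces in N, time in s.
With the tool pointing down it reaches from about 0.35 to 0.975 m from the base axis. Payload 4.9 kg.
Tool frame: the origin (TCP) lies on the centre line of the jaws, within the pads' length; the fingertips stand 17 mm ahead of it and the grasp point (between the pads) lies 2 mm behind it; x points along the fingers, y is the direction in which the jaws open and shut, and the axes are right-handed (so a half turn about x gives the same grasp; the last joint's range is limited). The gripper opens to 85 mm and grips with 20 to 120 N. Pads are 22 mm wide; open, the fingers measure 114 mm over their backs; the gripper's body (76 mm by 85 mm) begins 54 mm behind the grasp point. The pads swing forward as they close: fully open they stand 13 mm farther back than shut.
Start: joints at [-1.336, 0.053, 1.613, -0, 1.476, -0.119], TCP at [0.217, -0.586, 0.248] pointing down, gripper open.
Joint ranges: [-3.01, 3.01], [-1.01, 2.22], [0.06, 2.58], [-1.02, 4.17], [0.09, 2.62], [-3.14, 3.14]. Speed limits (rad/s): [2.57, 2.57, 3.14, 3.14, 3.14, 3.14].

INTERFACE

Orientations are given as a unit quaternion [w, x, y, z].
In Python, from plant import status, viewer, manip gives the robot as it stands.
- The arm moves only by the tool drive_tool, never from a script. Its argument "plan" is a list of rows, each a list of 4 numbers: the shift along the tool's x, y, z in m, then the turn about the tool's x in units of 8 degrees (1.0 is 8 degrees). A call has 1 to 12 rows; each row is the pose to reach, as a shift and turn from the pose commanded when the call began, along the tool's axes at that moment; what a row does not reach only later rows make up. A row lasts 1/10 s, in which the tool goes at most 50 mm and 8.59 degrees, less where a joint would pass 70% of its speed; a pose out of reach is approached as far as the arm can. A call with a gripper value outside its range is refused whole. "fingers" is the finger opening in m, from 0 to 0.0854, set as the call begins (left out, the last holds). The fingers move at their own pace and stop on an object; the grip force is fixed at half the most. Time passes only in rows, so rows that repeat a pose let the fingers close. It gives the time, the measured TCP pose, the force and the opening at its end, in the units of the state.
- status.state(): the state, without advancing time (a new reading comes with each control period).
- viewer.grab_frame(name): name is "scene" or "top" or "wrist"; returns the picture (384x512x3 uint8, blue, green, red); there is no depth.
- viewer.calibration(name): a dict with "vfov" (degrees; the focal length in pixels is half the picture's height over the tangent of half this angle, whatever the lens; pixels are square), "cx", "cy" (the principal point, pixels), "rvec" (rotation vector, rad) and "tvec" (3), from world to camera coordinates, as OpenCV has them. Camera axes: x right, y down, z forward; pixel columns grow to the right and rows downward; lengths in m; the calibration is good to about 2 mm. A picture is of the moment at which its call begins: read the wrist's pose just before it. calibration takes no time and is no camera call; for the wrist camera it gives the pose at the moment of the call.
- manip.job_done(): hands the job in, once; it reports no verdict.
The state is a dict: "time": time; "joint_pos": joint angles; "joint_vel": joint speeds; "joint_efforts": joint torques, N m; "tool_pos": TCP position; "tool_rot": TCP orientation; "contact_force": force on the tool from outside, world axes, zero at the start; "ft_torque": the same for the moment, N m; "gripper_width": opening from 0.0 (shut) to 1.0 (fully open).
Only numpy, scipy, OpenCV 4.12 (cv2) and the standard library are available. Lean on these libraries where they do the work, as an engineer would, in place of code of your own. Each camera call takes 0.05 s, during which the arm holds its last target. There are 200 camera calls.

## Working session

There is one attempt and no reset: what is moved stays moved. The work goes in short steps, Python scripts to look and compute and a tool call to move; the robot and the scene stay as the last step left them, time stands still between calls to the robot, and variables do not carry over. Pictures are saved under pics/ and viewed, about 8 in all and at most 12, crops included, and the job is handed in when it is done.

Besides the shell and the picture viewer there is one more tool, called in YAML: its name, and indented under it one key for each argument. drive_tool: Moves the arm, as the interface text tells. Its arguments: {"type":"object","properties":{"plan":{"type":"array","items":{"type":"array","items":{"type":"number"}}},"fingers":{"type":"number"}},"required":["plan"]}

```bash
mkdir -p pics; python3 - <<'E'
from plant import status, viewer
import cv2
for n in("scene","top"):
    cv2.imwrite(f"pics/{n}0.png",viewer.grab_frame(n)); print(n,viewer.calibration(n))
print(status.state())
E
```

```text
scene {'vfov': 43.325069932842126, 'cx': 258.15403563066775, 'cy': 187.11232606366735, 'rvec': array([ 1.29736851,  2.22596392, -0.95452963]), 'tvec': array([ 0.27326881, -0.29165222,  1.43186952])}
top {'vfov': 46.13749013230324, 'cx': 253.64884412175843, 'cy': 194.54306239525854, 'rvec': array([ 2.16305782, -2.19911053,  0.1289969 ]), 'tvec': array([-0.01087694,  0.55226565,  0.93323994])}
{'time': 0.1, 'joint_pos': array([-1.33600639e+00,  5.32828940e-02,  1.61418393e+00,  1.84449294e-05,
        1.47597340e+00, -1.19015437e-01]), 'joint_vel': array([ 0.00147979, -0.00075916, -0.00351243,  0.00018589,  0.00107073,
        0.00093014]), 'joint_efforts': array([ 1.19720843e-05, -3.94906354e+01, -3.71361244e+01, -1.87832256e-04,
        3.96109972e-03,  1.19104436e-05]), 'tool_pos': array([ 0.21641406, -0.58576474,  0.24717457]), 'tool_rot': array([-0.12378451, -0.69603981, -0.12508951,  0.69610243]), 'contact_force': array([-0.05089259, -0.13480005,  0.74063283]), 'ft_torque': array([ 0.00325872, -0.00733215, -0.02672349]), 'gripper_width': 0.9999378489618233}
```

View pics/top0.png

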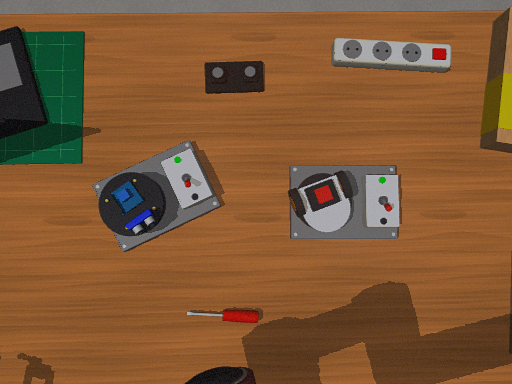

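View pics/scene0.png

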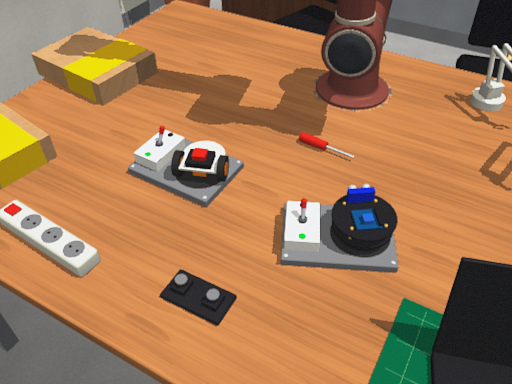

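The top view shows the round robot at (132,205) on its dock. That dock's green dot is at (178,159), its red cap at (187,183) and its black dot at about (195,201). The car's dock is on the right, with its switch at (385,205). Next I'll measure the dots and the cap.

```bash
cat > h.py <<'E'
import numpy as np, cv2
from scipy.spatial.transform import Rotation as R
def cam(c):
    f=192/np.tan(np.radians(c["vfov"])/2)
    K=np.array([[f,0,c["cx"]],[0,f,c["cy"]],[0,0,1]])
    return K,cv2.Rodrigues(np.array(c["rvec"]))[0],np.array(c["tvec"]).ravel()
def ray(c,p,z):
    K,Rm,t=cam(c); o=-Rm.T@t; d=Rm.T@np.linalg.inv(K)@np.array([p[0],p[1],1.])
    return o+d*(z-o[2])/d[2]
def blobs(img,fn,roi,amin=4):
    x0,y0,x1,y1=roi; b,g,r=[img[y0:y1,x0:x1,i].astype(int) for i in range(3)]
    n,l,s,ce=cv2.connectedComponentsWithStats(fn(b,g,r).astype(np.uint8))
    return [(ce[i]+[x0,y0],s[i,4]) for i in range(1,n) if s[i,4]>=amin]
red=lambda b,g,r:(r>120)&(g<60)&(b<60)
green=lambda b,g,r:(g>120)&(r<80)&(b<80)
black=lambda b,g,r:(r<60)&(g<60)&(b<60)
def axes(q): return R.from_quat(np.roll(q,-1)).as_matrix()
E
python3 - <<'E'
from plant import status, viewer
from h import *
np.set_printoptions(precision=4,suppress=True)
for n,roi in (("top",(165,145,215,210)),("scene",(284,190,322,250))):
    im=cv2.imread(f"pics/{n}0.png"); c=viewer.calibration(n)
    for nm,f,z in (("green",green,.05),("red",red,.088),("black",black,.05)):
        for p,a in blobs(im,f,roi): print(n,nm,p,a,ray(c,p,z))
s=status.state(); print(axes(s["tool_rot"]))
im=cv2.imread("pics/top0.png")[130:260,80:230]; cv2.imwrite("pics/c.png",cv2.resize(im,None,fx=5,fy=4.6*5/4.6,interpolation=cv2.INTER_CUBIC)[:600])
c=viewer.calibration("top"); print([ray(c,p,.07) for p in ((132,205),(325,200))])
E
```

```text
top green [177.2759 159.4138] 29 [0.6259 0.1387 0.05  ]
top red [187.0909 183.7727] 22 [0.5697 0.1136 0.088 ]
top black [194.5926 196.2593] 27 [0.5481 0.103  0.05  ]
top black [165. 203.] 13 [0.5351 0.1641 0.05  ]
scene green [301.619  235.5714] 21 [0.6244 0.14   0.05  ]
scene red [303.275 202.775] 40 [0.5756 0.1175 0.088 ]
scene black [301.5  221.75] 4 [0.5914 0.1237 0.05  ]
[[-0.0004  0.3465 -0.9381]
 [ 0.0018 -0.9381 -0.3465]
 [-1.     -0.0018 -0.0002]]
[array([0.5304, 0.2269, 0.07  ]), array([ 0.5344, -0.1643,  0.07  ])]
```

View pics/c.png

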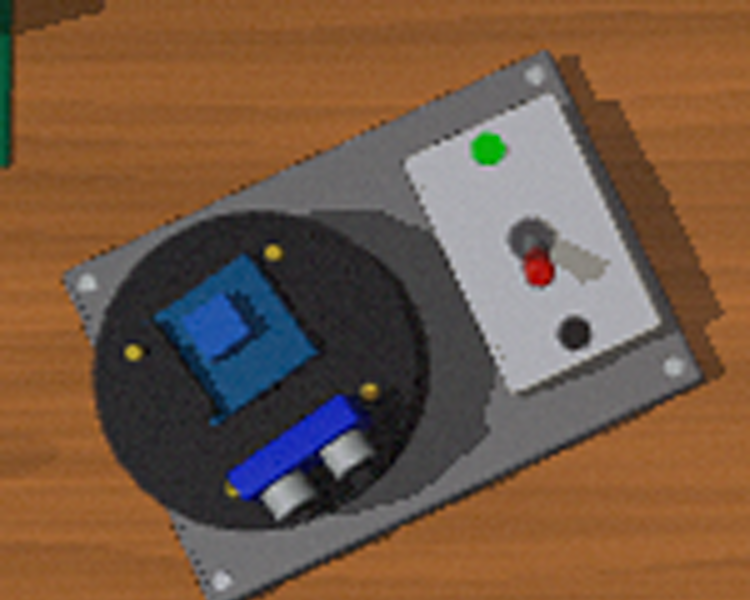

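Dot spacing comes out at 86 mm as expected. The pivot is at about (0.587, 0.121) with dock +x along (0.906, 0.423), a yaw of 25°, and cap and robot positions agree with that. I'll go above a point 60 mm to the off side of the pivot with the fingers shut.

drive_tool:
  plan:
    - [0,-0.53,-0.533,-0.6]
    - [0,-0.53,-0.533,-0.6]
    - [0,-0.53,-0.533,-0.6]
    - [0,-0.53,-0.533,-0.6]
    - [0,-0.53,-0.533,-0.6]
    - [0,-0.53,-0.533,-0.6]
    - [0,-0.53,-0.533,-0.6]
    - [0,-0.53,-0.533,-0.6]
    - [0,-0.53,-0.533,-0.6]
    - [0,-0.53,-0.533,-0.6]
    - [0,-0.53,-0.533,-0.6]
    - [0,-0.53,-0.533,-0.6]
  fingers: 0

```text
time: 1.3
tool_pos: [0.4693, -0.0399, 0.2481]
tool_rot: [0.154, 0.69, 0.153, -0.69]
contact_force: [0.7, -1.4, 0.9]
gripper_width: 0.002
```

drive_tool:
  plan:
    - [0,-0.096,-0.115,0]
    - [0,-0.096,-0.115,0]
    - [0,-0.096,-0.115,0]
    - [0,-0.096,-0.115,0]
    - [0,-0.096,-0.115,0]
    - [0,-0.096,-0.115,0]
    - [0,-0.096,-0.115,0]

```text
time: 2.0
tool_pos: [0.5322, 0.0925, 0.2482]
tool_rot: [-0.153, -0.69, -0.153, 0.69]
contact_force: [-0.1, 0.6, 0.6]
gripper_width: 0.001
```

```bash
python3 - <<'E'
from plant import status, viewer
from h import *
s=status.state(); c=viewer.calibration("wrist"); im=viewer.grab_frame("wrist"); cv2.imwrite("pics/w1.png",im)
T=axes(s["tool_rot"]); p=s["tool_pos"]; print(p,T.round(3))
for nm,f,z in (("green",green,.05),("red",red,.09)):
    for q,a in blobs(im,f,(0,0,512,384),20):
        w=ray(c,q,z); print(nm,q,a,w.round(4),(T.T@(w-p)).round(4))
E
```

```text
[0.5322139  0.09246839 0.24821725] [[-0.     0.422 -0.907]
 [-0.    -0.907 -0.422]
 [-1.     0.     0.   ]]
green [255.5  45.5] 192 [0.6257 0.138  0.05  ] [ 0.1982 -0.0019 -0.104 ]
red [254.85123967 119.29752066] 242 [0.5726 0.1137 0.09  ] [ 0.1582 -0.0022 -0.0456]
red [497.49081365 265.95406824] 762 [ 0.5447 -0.154   0.09  ] [0.1583 0.2287 0.0926]
red [257.60115607 346.97109827] 173 [0.3597 0.0121 0.09  ] [1.583e-01 1.000e-04 1.903e-01]
```

View pics/w1.png

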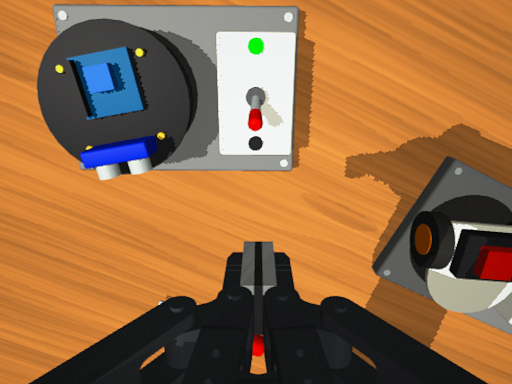

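The wrist view confirms the alignment: green dot (255,45), cap (255,119). The cap is 46 mm ahead and the pivot about 61 mm ahead, with a 2 mm sideways offset. I'll descend next.

drive_tool:
  plan:
    - [0.05,-0.002,0,0]
    - [0.1,-0.002,0,0]
    - [0.14,-0.002,0,0]
    - [0.162,-0.002,0,0]
    - [0.162,-0.002,0,0]
    - [0.162,-0.002,0,0]

```text
time: 2.65
tool_pos: [0.532, 0.0948, 0.087]
tool_rot: [0.153, 0.691, 0.153, -0.69]
contact_force: [-0.3, -1.0, -0.3]
gripper_width: 0.004
```

drive_tool:
  plan:
    - [0,0,-0.01,0]
    - [0,0,-0.02,0]
    - [0,0,-0.028,0]
    - [0,0,-0.035,0]
    - [0,0,-0.042,0]
    - [0,0,-0.05,0]
    - [0,0,-0.057,0]
    - [0,0,-0.06,0]
    - [0,0,-0.06,0]
    - [0,0,-0.06,0]

```text
time: 3.65
tool_pos: [0.5828, 0.1195, 0.0858]
tool_rot: [-0.154, -0.686, -0.153, 0.694]
contact_force: [-14.4, -6.8, 10.5]
gripper_width: -0.001
```

drive_tool:
  plan:
    - [0,0,0.02,0]
    - [0,0,0.04,0]
    - [0,0,0.06,0]
    - [-0.05,0,0.06,0]
    - [-0.1,0,0.06,0]
    - [-0.16,0,0.06,0]
    - [-0.16,0,0.06,0]
    - [-0.16,0,0.06,0]

```text
time: 4.45
tool_pos: [0.5336, 0.0958, 0.2498]
tool_rot: [0.154, 0.693, 0.153, -0.688]
contact_force: [0.6, 0.4, -0.9]
gripper_width: -0.0
```

```bash
python3 - <<'E'
from plant import status, viewer
from h import *
c=viewer.calibration("wrist"); im=viewer.grab_frame("wrist"); cv2.imwrite("pics/w2.png",im)
print(status.state()["tool_pos"])
for nm,f,z in (("green",green,.05),("red",red,.09)):
    for q,a in blobs(im,f,(0,0,512,384),20): print(nm,q,a,ray(c,q,z).round(4))
E
```

```text
[0.53223138 0.09571011 0.24674041]
green [257.97252747  50.96703297] 182 [0.6253 0.1378 0.05  ]
red [257.27522936  82.64678899] 218 [0.6018 0.1275 0.09  ]
red [497.24802111 268.79287599] 758 [ 0.5448 -0.1538  0.09  ]
red [257.75       349.43085106] 188 [0.3592 0.0135 0.09  ]
```

View pics/w2.png

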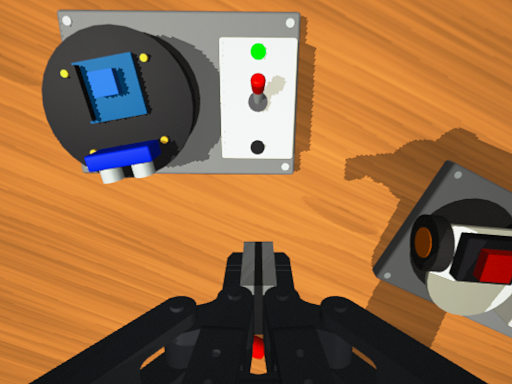

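The cap is now at +16 mm, mirroring its −16 mm before the push, so the bat is fully over. I'll do a final check on the robot and the car's cap in the fixed cameras, then hand in.

```bash
python3 - <<'E'
from plant import status, viewer, manip
from h import *
blue=lambda b,g,r:(b>120)&(r<80)&(g<80)
for n,rois in (("top",((110,200,170,240),(375,190,400,225))),("scene",((340,180,385,205),(150,115,175,145)))):
    im=viewer.grab_frame(n); o=cv2.imread(f"pics/{n}0.png")
    for r,f in zip(rois,(blue,red)):
        print(n,r,[[(p.round(1),a) for p,a in blobs(i,f,r,6)] for i in (o,im)])
print(status.state()["contact_force"]); manip.job_done()
E
```

```text
top (110, 200, 170, 240) [[(array([129., 201.]), np.int32(7)), (array([136.3, 201.6]), np.int32(16)), (array([125.1, 204.6]), np.int32(8)), (array([128.4, 207.4]), np.int32(11)), (array([138., 219.]), np.int32(182))], [(array([136. , 220.6]), np.int32(152))]]
top (375, 190, 400, 225) [[(array([388.5, 208. ]), np.int32(26))], [(array([388. , 207.3]), np.int32(30))]]
scene (340, 180, 385, 205) [[(array([360.8, 194.6]), np.int32(342))], [(array([360.8, 194.6]), np.int32(348))]]
scene (150, 115, 175, 145) [[(array([161.3, 129.6]), np.int32(26))], [(array([161.3, 129.6]), np.int32(26))]]
[0.61938802 0.1037371  0.25983594]
the job is handed in; nothing more can be done
```

The round robot's dock is switched on and the job is handed in. I pushed its red-capped bat over with the shut fingers, moving along the dock's +x axis, then backed off and raised the arm clear of everything.

- **Round robot's switch:** in the wrist view the cap moved from −16 mm to +16 mm about the pivot. It sits on the green-dot side at the mirror of where it started.
- **White car's switch:** its cap is at the same pixel as before in the scene camera, and within 1 px in the top camera, so it is still off.
- **Round robot:** its blue sensor block is at the same pixel as before in the scene camera. In the top camera the mask shifted by about 2 px and shrank from 182 to 152 px. I put that down to the arm or its shadow partly covering the block, but did not check it.
- **Forces and time:** the highest reading I saw was about 19 N while pushing, at the end of that move. It was about zero at hand-in, at roughly 4.6 s.

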